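# Load the two-stage pond-water filter without wedging the strainers

## Robot

A 6-joint arm with a two-finger parallel gripper is mounted at the origin on the work surface; the furniture and walls round the work are solid. World frame = base frame: x ahead of the robot, y to its left, z up, the work surface at z = 0. Lengths are in m, angles in rad, forces in N, time in s.
With the tool pointing down it reaches from about 0.275 to 0.975 m from the base axis. Payload 8.4 kg.
Tool frame: the origin (TCP) lies midway between the tips of the shut fingers; the grasp point (between the pads) lies 19 mm behind it (ctrl.grip_depth is the distance from the TCP to the grasp point, in m); z points along the fingers, y is the line along which they close (so a half turn about z gives the same grasp; the last joint's range is limited). The gripper opens to 92 mm and grips with 3 to 60 N. Pads are 20 mm wide; open, the fingers measure 128 mm over their backs; the gripper's body (75 mm by 189 mm) begins 69 mm behind the grasp point.
Start: joints at [-1.136, 0.353, 1.633, -0, 1.155, -0.002], TCP at [0.264, -0.566, 0.215] pointing down, gripper open.
Joint ranges: [-2.63, 2.63], [-0.92, 2.1], [0.06, 2.66], [-1.3, 4.44], [0, 2.69], [-3.02, 3.02]. Speed limits (rad/s): [2.22, 2.22, 2.79, 3.14, 3.14, 3.14].

## Interface

Orientations are given as a rotation vector (axis times angle).
In Python, from station import get_state, eyes, sign_off, ctrl gives the robot as it stands.
- The arm moves only by the tool play_rows, never from a script. Its argument "increments" is a list of rows, each a list of 3 entries, a list of its own where there are three numbers: the shift along the world's x, y, z in cm, then the turn, a rotation vector about the world's x, y, z in rad, then the opening, from 0 (shut) to 1 (fully open). A call has 1 to 5 rows; each row shifts and turns the commanded pose from where the row before left it; what a row does not reach is not made up. A row lasts 1/12 s, in which the tool goes at most 41.7 mm and 7.16 degrees, less where a joint would pass 70% of its speed; a pose out of reach is approached as far as the arm can. A call is refused whole if a number of a shift passes 4.17 or a number of a turn 0.125, either way. A call with a gripper value outside its range is refused whole. The fingers move at their own pace and stop on an object; the grip force is fixed at half the most. Time passes only in rows, so rows that do not move let the fingers close. It gives the time, the measured TCP pose, the force, the opening and the grip force at its end, in the units of the state.
- get_state(): the state, without advancing time (a new reading comes with each control period).
- eyes.read_camera(name): name is "scene" or "top" or "wrist"; returns a dict with "image" (384x512x3 uint8, red, green, blue), "depth" (384x512 float32, m along the optical axis (not along the pixel's ray), 0 where there is no reading), "K" (3x3 intrinsics, pixels), "origin" and "rotation" of the camera in the world. Camera axes: x right, y up, looking along -z (the intrinsics and any distortion apply to the point x, -y, -z); pixel columns grow to the right and rows downward; lengths in m; the calibration is good to about 2 mm. A picture is of the moment at which its call begins.
- sign_off(): hands the job in; it is judged then, once.
The state is a dict: "time_s": time; "joints": joint angles; "dq": joint speeds; "joint_efforts": joint torques, N m; "eef_pos": TCP position; "eef_rot": TCP orientation; "contact_force": force on the tool from outside, world axes, zero at the start; "moment": the same for the moment, N m; "grip_width": opening from 0.0 (shut) to 1.0 (fully open); "finger_force": force on a finger pad.
Only numpy, scipy, OpenCV 4.12 (cv2) and the standard library are available. Lean on these libraries where they do the work, as an engineer would, in place of code of your own. Each camera call takes 0.05 s, during which the arm holds its last target. There are 200 camera calls.

## Task

Set up the pond-water filter: first lower the blue fine strainer into the grey funnel on the sprung stand and let go, then lower the orange coarse strainer into the blue one and let go. Each must end upright and nested as deep as it goes under its own weight alone: do not drop it in, and do not force it down, or the tapers wedge (the sprung funnel shows a push by sinking). Leave the jar, the culture bottle and the petri dish where they stand.

Things in the scene. Friction and masses are not known exactly. Their poses are not given: they have to be found in the camera images.
- funnel_rim (a point): Centre of the open mouth (rim) of the grey funnel on the sprung stand, about 140 mm above the table; z up. Mouth 59 mm inside, 65 mm outside diameter; the inside narrows downward by 1 mm of radius per 4 mm of depth, over 46 mm. The funnel is open all the way, with a spout below.
- stand: The stand, fixed to the table: grey base 92 mm (x) by 150 mm (y); origin under its centre, on the funnel's axis. Two steel posts with springs and black caps stand 54 mm either side of the funnel along its y; caps end 12 mm below the rim. A beaker is fixed under the funnel. Nothing of it stands above the rim.
- cradle (a joint): How far the funnel is pushed down on its springs, m: 0 at the top (rest), 0.014 at the bottom stop. It starts to sink at about 2 N (less the weight of the strainers in it), then gives 1 mm per N. More than 0.008 counts as wedged.
- fine_mid (a point): Centre, half-way up, of the blue fine strainer, a loose open tapered cup 68 mm high, upright on the table at first; z is its axis, towards its mouth. Nested in the funnel, walls touching, this centre lies about 3 mm below the funnel rim (to about 3 mm), and the top 31 mm stand above the rim.
- fine_rim (a point): Centre of the mouth of the blue strainer, 34 mm from fine_mid along its axis. Mouth 56 mm inside, straight for the upper 24 mm, then narrowing downward by 1 mm of radius per 4 mm.
- coarse_mid (a point): Centre, half-way up, of the orange coarse strainer, a loose open tapered cup 84 mm high, upright on the table at first; z is its axis, towards its mouth. Nested in the blue strainer, walls touching, this centre lies about 12 mm below the blue rim (to about 3 mm), and the top 30 mm stand above the blue rim.
- fine: The blue strainer; origin at the centre of its underside. About 50 g (varies), rigid. Underside 40 mm across; outside widens by 1 mm of radius per 4 mm up to 62 mm across at 44 mm height; then a straight collar 62 mm across for the upper 24 mm, to grip from above. Wall and floor 3 mm.
- coarse: The orange strainer; origin at the centre of its underside. About 50 g (varies), rigid. Underside 39 mm across; outside widens by 1 mm of radius per 4 mm up to 51 mm across at 24 mm height; then a straight collar 51 mm across for the upper 60 mm, to grip from above. Wall and floor 3 mm.
- jar: Bystander: glass sample jar with a white lid, 62 mm across, 66 mm high; origin at the centre of its underside.
- flask: Bystander: square culture bottle with green liquid and red cap, 42 mm square, 89 mm high; origin at the centre of its underside.
- dish: Bystander: covered petri dish, 59 mm across, 15 mm high; origin at the centre of its underside.
Things that resemble listed ones, but are neither listed nor needed, are in the scene too. Of the things that look like the coarse, the middle-sized one is meant.

How it is judged:
By the outcome, as a careful person would: the job done as asked, in the order asked, and still so for the second after the job is handed in, with the robot touching nothing.
It also fails if it takes over 58 s, if anything falls off the work surface, if the arm or the gripper's body presses on something with over 40 N, if the wrist force passes 120 N, or if a joint passes its speed limit or range.

## Working session

There is one attempt and no reset: what is moved stays moved. The work goes in short steps, Python scripts to look and compute and a tool call to move; the robot and the scene stay as the last step left them, time stands still between calls to the robot, and variables do not carry over. Pictures are saved under pics/ and viewed, at most 10 in all, crops included, and the job is handed in when it is done.

Besides the shell and the picture viewer there is one more tool, called after "Call:" as name(argument=value, ...) on one line, values as JSON. play_rows: Moves the arm, as the interface text tells. Its arguments: {"type":"object","properties":{"increments":{"type":"array"}},"required":["increments"]}

```bash
mkdir -p pics
cat > h.py <<'E'
import numpy as np,cv2
from station import get_state, eyes, sign_off, ctrl
def cam(n):
    r=eyes.read_camera(n); return r
def pts(r):
    K=r["K"];d=r["depth"];h,w=d.shape
    u,v=np.meshgrid(np.arange(w),np.arange(h))
    P=np.stack([(u-K[0,2])/K[0,0]*d,-(v-K[1,2])/K[1,1]*d,-d],-1)
    W=P@np.array(r["rotation"]).T+np.array(r["origin"]); W[d<=0]=np.nan
    return W
def save(r,f,crop=None,s=1):
    im=r["image"][:,:,::-1]
    if crop: a,b,c,d=crop; im=im[b:d,a:c]
    cv2.imwrite("pics/"+f,cv2.resize(im,None,fx=s,fy=s,interpolation=cv2.INTER_CUBIC))
E
python3 - <<'E'
from h import *
a=cam("top");b=cam("scene")
np.savez("a.npz",**{"t"+k:v for k,v in a.items() if k in("image","depth","K","origin","rotation")})
for r in(a,b): print(r["origin"],np.round(r["rotation"],2),r["K"],r.keys())
im=np.hstack([cv2.resize(x["image"][:,:,::-1],(400,300)) for x in(a,b)])
save(a,"top.png",None,1.5);save(b,"scene.png",None,1.5)
print(get_state())
E
```

```text
[ 0.4494535  -0.04315827  1.52936542] [ 0.07 -0.06 -1.58] [[455.8992502    0.         256.02124063]
 [  0.         455.8992502  193.84397965]
 [  0.           0.           1.        ]] dict_keys(['image', 'depth', 'K', 'origin', 'rotation'])
[-0.0517953   0.80449262  0.91284196] [ 0.38 -1.14 -2.27] [[482.97910273   0.         254.8476525 ]
 [  0.         482.97910273 187.38873645]
 [  0.           0.           1.        ]] dict_keys(['image', 'depth', 'K', 'origin', 'rotation'])
{'time_s': 0.1, 'joints': array([-1.13637352e+00,  3.53580780e-01,  1.63403411e+00,  3.59863695e-05,
        1.15519706e+00, -2.40827233e-03]), 'dq': array([-0.00039622, -0.0012036 , -0.00207932, -0.00126921, -0.00029597,
        0.00223136]), 'joint_efforts': array([ 6.84276638e-04, -5.94903231e+01, -3.34929228e+01,  6.99581509e-02,
        1.82581530e-02, -4.42633996e-05]), 'eef_pos': array([ 0.26424329, -0.56591623,  0.21394856]), 'eef_rot': array([-3.06579008e+00, -6.80448078e-01,  3.59862035e-04]), 'contact_force': array([0.34225314, 0.01451989, 0.09124477]), 'moment': array([-0.02671065, -0.01418147,  0.04253018]), 'finger_force': 0.0, 'grip_width': 0.9991534411934889}
```

Rotations are rotation vectors.

```bash
sed -i 's/np.array(r\["rotation"\]).T/cv2.Rodrigues(np.array(r["rotation"],float))[0].T/' h.py
```

```text
(no output)
```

View pics/top.png

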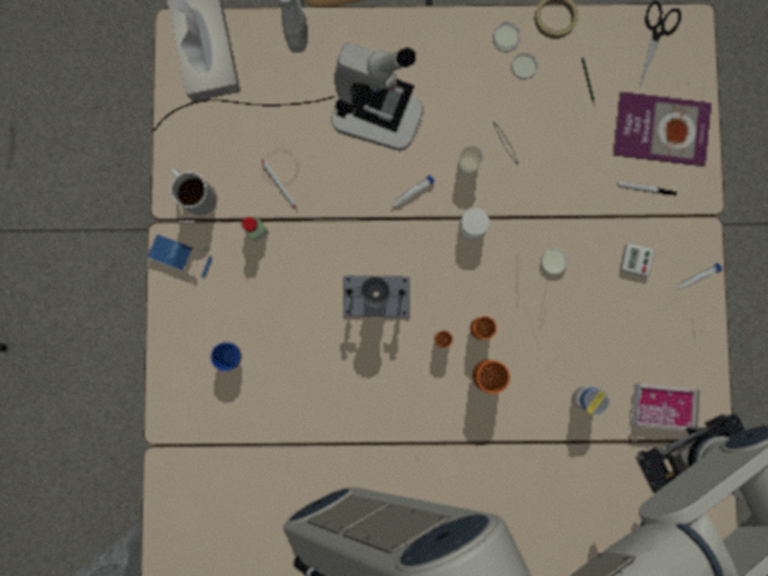

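View pics/scene.png

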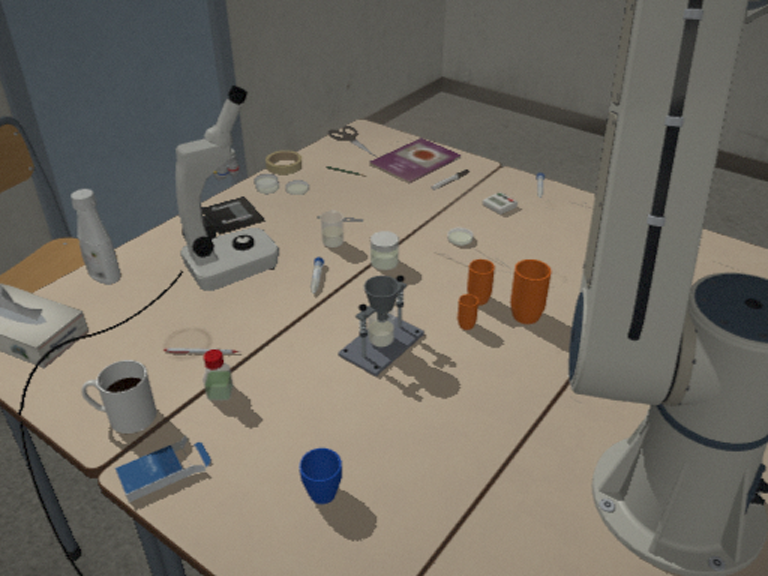

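The views show three orange cups (top.png): small (443,340), middle (484,327) and large (492,377). The one at (484,327) looks like the middle size. The blue cup is at (226,357) and the funnel at (375,290). I'll measure them and take the confirming crop.

```bash
cat > m.py <<'E'
from h import *
def masks(im):
    h=cv2.cvtColor(im,cv2.COLOR_RGB2HSV)
    return {"blue":cv2.inRange(h,(108,150,40),(128,255,255)),"orange":cv2.inRange(h,(3,150,60),(18,255,255))}
def report(r,amin=60):
    W=pts(r)
    for n,m in masks(r["image"]).items():
        c,l,s,_=cv2.connectedComponentsWithStats(m)
        for i in range(1,c):
            if s[i,4]<amin: continue
            P=W[l==i];P=P[~np.isnan(P[:,0])]
            if not len(P): continue
            zt=np.percentile(P[:,2],98)
            T=P[P[:,2]>zt-.008]
            A=np.c_[2*T[:,:2],np.ones(len(T))];q=np.linalg.lstsq(A,(T[:,:2]**2).sum(1),rcond=None)[0]
            print(n,s[i],"ztop %.3f"%zt,"circle",q[:2].round(4),"R %.4f"%np.sqrt(max(0,q[2]+q[0]**2+q[1]**2)),"bbox mid",((T.min(0)+T.max(0))/2).round(4),"ext",np.ptp(T,axis=0).round(3),len(T))
    return W
E
python3 - <<'E'
from m import *
a=cam("top");W=report(a)
b=cam("scene");report(b)
# funnel: points height .13-.15 near stand
m=(abs(W[...,2]-.14)<.012)&(abs(W[...,0]-.55)<.25)&(abs(W[...,1])<.2)
v,u=np.nonzero(m);print(u.min(),u.max(),v.min(),v.max())
P=W[200:206,150:360][:, ::6,:];
mm=m.astype(np.uint8);c,l,s,ce=cv2.connectedComponentsWithStats(mm)
for i in range(1,c):
    if s[i,4]>15: T=W[l==i];print(s[i],(T.min(0)+T.max(0))/2,np.ptp(T,axis=0))
im=b["image"][150:240,280:390,::-1];im2=a["image"][185:275,260:370,::-1]
cv2.imwrite("pics/crop.png",np.hstack([cv2.resize(x,None,fx=3.5,fy=3.5) for x in(im2,im)]))
E
```

```text
blue [142 229  18  18 239] ztop 0.068 circle [0.4365 0.3029] R 0.0284 bbox mid [0.4285 0.3024 0.0663] ext [0.041 0.057 0.012] 22
orange [445  80  12  14 137] ztop 0.018 circle [ 0.9331 -0.7008] R 0.0164 bbox mid [ 0.9358 -0.7009  0.0146] ext [0.046 0.04  0.01 ] 78
orange [314 212  16  14 182] ztop 0.088 circle [ 0.4917 -0.2474] R 0.0225 bbox mid [ 0.49   -0.2379  0.0852] ext [0.041 0.026 0.009] 18
orange [290 221  11  11  85] ztop 0.065 circle [ 0.4687 -0.1648] R 0.0178 bbox mid [ 0.4658 -0.1541  0.0657] ext [0.029 0.013 0.006] 9
orange [316 240  23  22 387] ztop 0.116 circle [ 0.3902 -0.2589] R 0.0316 bbox mid [ 0.3904 -0.2544  0.1137] ext [0.065 0.056 0.01 ] 51
blue [200 299  27  37 766] ztop 0.068 circle [0.431  0.3072] R 0.0291 bbox mid [0.4306 0.3077 0.0653] ext [0.061 0.061 0.011] 164
orange [305 173  24  47 667] ztop 0.083 circle [ 0.4869 -0.2452] R 0.0235 bbox mid [ 0.4855 -0.2457  0.0803] ext [0.049 0.054 0.011] 88
orange [341 173  26  43 900] ztop 0.114 circle [ 0.3844 -0.256 ] R 0.0325 bbox mid [ 0.3835 -0.2551  0.1109] ext [0.066 0.073 0.01 ] 141
231 270 184 204
[240 184  21  21 117] [ 0.56570898 -0.01877396  0.13729909] [0.06184534 0.06128656 0.01855329]
```

View pics/crop.png

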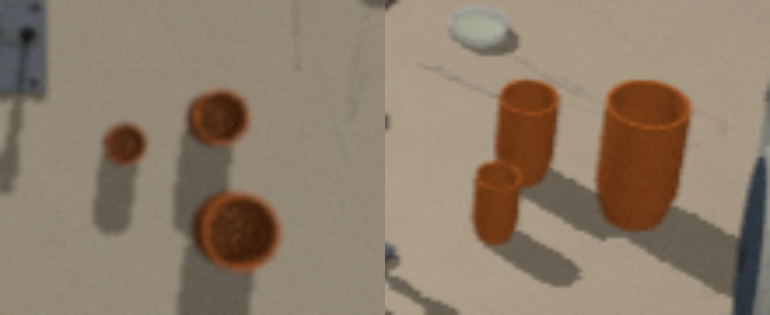

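The crop shows the middle cup at top.png (484,327). It is 84 mm high and 50 mm across, which matches the coarse strainer at (0.487,-0.246). The others are about 65 mm and 115 mm high. Next I move above the blue strainer, turning the finger line to clear the orange neighbours later.

Call:
play_rows(increments=[[[0.7,3.6,0.4],[0,0,0.1],1],[[0.7,3.6,0.4],[0,0,0.1],1],[[0.7,3.6,0.4],[0,0,0.1],1],[[0.7,3.6,0.4],[0,0,0.1],1],[[0.7,3.6,0.4],[0,0,0.1],1]])

```text
time_s: 0.62
eef_pos: [0.2993, -0.3846, 0.2345]
eef_rot: [-2.8, -1.424, -0.0]
contact_force: [0.4, 0.2, 0.5]
grip_width: 1.0
finger_force: 0.0
```

Call:
play_rows(increments=[[[0.7,3.6,0],[0,0,0.1],1],[[0.7,3.6,0],[0,0,0],1],[[0.7,3.6,0],[0,0,0],1],[[0.7,3.6,0],[0,0,0],1],[[0.7,3.6,0],[0,0,0],1]])

```text
time_s: 1.03
eef_pos: [0.3342, -0.2047, 0.2346]
eef_rot: [2.729, 1.556, 0.0]
contact_force: [1.2, 0.0, -0.3]
grip_width: 1.002
finger_force: 0.0
```

Call:
play_rows(increments=[[[0.7,3.6,0],[0,0,0],1],[[0.7,3.6,0],[0,0,0],1],[[0.7,3.6,0],[0,0,0],1],[[0.7,3.6,0],[0,0,0],1],[[0.7,3.6,0],[0,0,0],1]])

```text
time_s: 1.45
eef_pos: [0.3693, -0.0246, 0.2348]
eef_rot: [2.729, 1.556, 0.001]
contact_force: [0.6, -0.7, 0.8]
grip_width: 1.001
finger_force: 0.0
```

Call:
play_rows(increments=[[[0.7,3.6,0],[0,0,0],1],[[0.7,3.6,0],[0,0,0],1],[[0.7,3.6,0],[0,0,0],1],[[0.7,3.6,0],[0,0,0],1],[[0.7,3.6,0],[0,0,0],1]])

```text
time_s: 1.87
eef_pos: [0.4043, 0.1557, 0.2347]
eef_rot: [2.728, 1.557, 0.001]
contact_force: [1.3, -0.4, 0.4]
grip_width: 0.998
finger_force: 0.0
```

Call:
play_rows(increments=[[[0.7,3.6,-0.4],[0,0,0],1],[[0.7,3.6,-0.4],[0,0,0],1],[[0.7,3.6,-0.4],[0,0,0],1],[[0.7,3.6,-0.4],[0,0,0],1],[[0,0,-0.4],[0,0,0],1]])

```text
time_s: 2.28
eef_pos: [0.4336, 0.3032, 0.2144]
eef_rot: [-2.725, -1.559, -0.004]
contact_force: [0.0, -0.2, -0.2]
grip_width: 1.0
finger_force: 0.0
```

Run:
```python
from m import *
w=cam("wrist");W=report(w);save(w,"w1.png")
m=masks(w["image"])["blue"]; print(m.sum()/255)
s=get_state();print(s["eef_pos"],w["origin"])
m=(abs(W[...,2]-.065)<.006); T=W[m]; print(len(T),(T.min(0)+T.max(0))/2,np.ptp(T,axis=0))
```

```text
blue [ 224  149   57   58 2562] ztop 0.069 circle [0.4342 0.3056] R 0.0290 bbox mid [0.434  0.3052 0.0652] ext [0.061 0.061 0.009] 581
2570.0
[0.43229801 0.30010514 0.21327737] [0.47526802 0.37301973 0.38475163]
762 [0.55648464 0.28978254 0.06441573] [0.30629812 0.09230358 0.01080861]
```

View pics/w1.png

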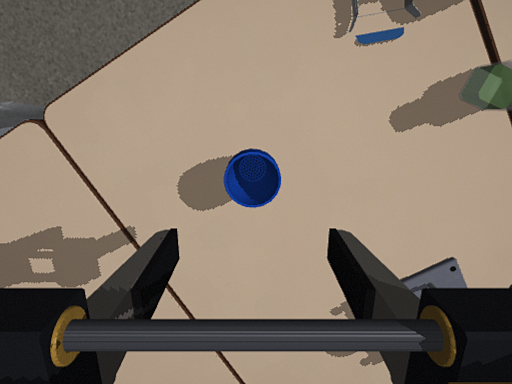

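The wrist view shows the blue mouth at (252,178), which puts it at (0.434,0.3055) with its rim at 0.068. I descend to grip the collar with the TCP at z=0.044.

Call:
play_rows(increments=[[[0.15,0.6,-2],[0,0,0],1],[[0,0,-3],[0,0,0],1],[[0,0,-3],[0,0,0],1],[[0,0,-3],[0,0,0],1],[[0,0,-3],[0,0,0],1]])

```text
time_s: 2.75
eef_pos: [0.4336, 0.3024, 0.0737]
eef_rot: [2.729, 1.556, 0.0]
contact_force: [-0.3, -0.0, 1.2]
grip_width: 1.002
finger_force: 0.0
```

Call:
play_rows(increments=[[[0,0,-2],[0,0,0],1],[[0,0,-1],[0,0,0],1],[[0,0,0],[0,0,0],1],[[0,0,0],[0,0,0],1],[[0,0,0],[0,0,0],1]])

```text
time_s: 3.17
eef_pos: [0.4347, 0.3039, 0.0459]
eef_rot: [-2.729, -1.556, -0.003]
contact_force: [0.6, 0.1, -0.2]
grip_width: 0.999
finger_force: 0.0
```

Call:
play_rows(increments=[[[0,0.1,-0.1],[0,0,0],0.8],[[0,0,0],[0,0,0],0.75],[[0,0,0],[0,0,0],0.7],[[0,0,0],[0,0,0],0.65],[[0,0,0],[0,0,0],0.5]])

```text
time_s: 3.58
eef_pos: [0.4341, 0.3048, 0.0439]
eef_rot: [-2.729, -1.557, -0.001]
contact_force: [-0.4, -0.2, 4.2]
grip_width: 0.672
finger_force: 30.0
```

Call:
play_rows(increments=[[[0,0,0],[0,0,0],0.3],[[0,0,0],[0,0,0],0],[[0,0,0],[0,0,0],0],[[0,0,0],[0,0,0],0],[[0,0,0],[0,0,0],0]])

```text
time_s: 4.0
eef_pos: [0.4341, 0.3049, 0.0439]
eef_rot: [-2.729, -1.557, -0.001]
contact_force: [-1.4, -0.7, 6.4]
grip_width: 0.671
finger_force: 30.0
```

Call:
play_rows(increments=[[[0,0,0.5],[0,0,0],0],[[0,0,2],[0,0,0],0],[[0,0,3.5],[0,0,0],0],[[0,0,3.5],[0,0,0],0],[[0,0,3.5],[0,0,0],0]])

```text
time_s: 4.42
eef_pos: [0.4333, 0.3042, 0.1748]
eef_rot: [2.729, 1.557, -0.002]
contact_force: [0.4, 0.1, -0.1]
grip_width: 0.674
finger_force: 30.1
```

Call:
play_rows(increments=[[[0,0,3],[0,0,0],0],[[0.6,-1.5,1.5],[0,0,0],0],[[1.2,-3,0],[0,0,0],0],[[1.2,-3,0],[0,0,0],0],[[1.2,-3,0],[0,0,0],0]])

```text
time_s: 4.83
eef_pos: [0.476, 0.1987, 0.2192]
eef_rot: [2.728, 1.558, 0.001]
contact_force: [0.9, -0.6, -0.5]
grip_width: 0.673
finger_force: 30.1
```

Call:
play_rows(increments=[[[1.2,-3,0],[0,0,0],0],[[1.2,-3,0],[0,0,0],0],[[1.0,-2.5,0],[0,0,0],0],[[0.4,-1,0],[0,0,0],0],[[0,0,0],[0,0,0],0]])

```text
time_s: 5.25
eef_pos: [0.5143, 0.1029, 0.2186]
eef_rot: [2.731, 1.553, -0.0]
contact_force: [-0.7, 0.2, 0.2]
grip_width: 0.676
finger_force: 30.1
```

```bash
cat > f.py <<'E'
from m import *
def fun(r,pr=True):
    W=pts(r)
    m=(W[...,2]>.134)&(W[...,2]<.147)&(np.hypot(W[...,0]-.566,W[...,1]+.019)<.045)
    T=W[m]
    if len(T)<10: print("few",len(T));return
    A=np.c_[2*T[:,:2],np.ones(len(T))];q=np.linalg.lstsq(A,(T[:,:2]**2).sum(1),rcond=None)[0]
    print(len(T),"zmax %.4f"%np.percentile(T[:,2],95),"circ",q[:2].round(4),"R %.4f"%np.sqrt(q[2]+q[0]**2+q[1]**2),"bbox",((T.min(0)+T.max(0))/2).round(4),np.ptp(T,axis=0).round(3))
E
python3 - <<'E'
from f import *
for n in("wrist","scene","top"):
    r=cam(n);print(n);fun(r);report(r)
    if n=="wrist": save(r,"w2.png")
print(get_state()["eef_pos"])
E
```

```text
wrist
395 zmax 0.1405 circ [ 0.5649 -0.0168] R 0.0295 bbox [ 0.5783 -0.0131  0.1376] [0.036 0.056 0.007]
blue [  196   191   115   118 10223] ztop 0.243 circle [0.5151 0.1035] R 0.0290 bbox mid [0.5145 0.103  0.2398] ext [0.061 0.062 0.01 ] 2903
orange [308 351  30  22 550] ztop 0.064 circle [ 0.4672 -0.1622] R 0.0178 bbox mid [ 0.4672 -0.1627  0.0599] ext [0.038 0.038 0.009] 250
orange [340 356  11  28 169] ztop 0.298 circle [0.535  0.0747] R 0.0034 bbox mid [0.5379 0.0737 0.2985] ext [0.001 0.003 0.007] 7
orange [287 379  25   5  93] ztop 0.014 circle [ 0.3914 -0.2523] R 0.0215 bbox mid [ 0.3977 -0.2396  0.01  ] ext [0.031 0.019 0.009] 63
scene
43 zmax 0.1410 circ [ 0.56   -0.0157] R 0.0295 bbox [ 0.5485 -0.0176  0.138 ] [0.04  0.057 0.007]
blue [227 181  24  35 437] ztop 0.243 circle [0.5079 0.108 ] R 0.0311 bbox mid [0.5078 0.123  0.2732] ext [0.069 0.079 0.076] 88
orange [305 173  24  47 667] ztop 0.083 circle [ 0.4868 -0.2455] R 0.0239 bbox mid [ 0.4859 -0.2463  0.0808] ext [0.048 0.055 0.011] 83
orange [341 173  26  43 900] ztop 0.114 circle [ 0.3847 -0.2559] R 0.0320 bbox mid [ 0.3843 -0.257   0.1112] ext [0.068 0.073 0.011] 144
top
83 zmax 0.1442 circ [ 0.5666 -0.0199] R 0.0298 bbox [ 0.5656 -0.0187  0.14  ] [0.061 0.061 0.012]
orange [445  80  13  14 139] ztop 0.019 circle [ 0.9352 -0.7002] R 0.0157 bbox mid [ 0.9359 -0.7013  0.0159] ext [0.045 0.038 0.01 ] 70
orange [315 211  15  15 182] ztop 0.088 circle [ 0.4916 -0.2478] R 0.0227 bbox mid [ 0.4899 -0.2398  0.0845] ext [0.041 0.029 0.008] 21
orange [290 221  11  10  84] ztop 0.066 circle [ 0.4688 -0.1647] R 0.0178 bbox mid [ 0.4674 -0.1508  0.0642] ext [0.026 0.006 0.006] 8
orange [316 240  23  22 393] ztop 0.117 circle [ 0.3901 -0.2588] R 0.0315 bbox mid [ 0.3891 -0.2536  0.1149] ext [0.061 0.056 0.011] 45
[0.51338742 0.10549671 0.21846202]
```

View pics/w2.png

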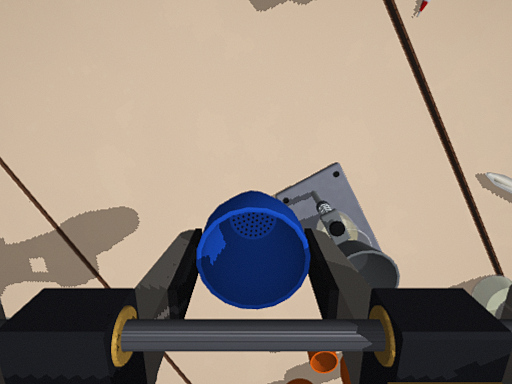

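The wrist view shows the blue cup held level at (253,257) and the funnel mouth at (372,268). All three cameras agree on the funnel at (0.5645,-0.017) after removing their offsets. I move over it.

Call:
play_rows(increments=[[[1.1,-2.7,0],[0,0,0],0],[[1.1,-2.7,0],[0,0,0],0],[[1.1,-2.7,0],[0,0,0],0],[[1.1,-2.7,0],[0,0,0],0],[[0.55,-1.25,0],[0,0,0],0]])

```text
time_s: 5.82
eef_pos: [0.5642, -0.0167, 0.2186]
eef_rot: [2.728, 1.557, 0.0]
contact_force: [-0.2, -0.3, -0.9]
grip_width: 0.675
finger_force: 30.1
```

Call:
play_rows(increments=[[[0,0,-1],[0,0,0],0],[[0,0,-1],[0,0,0],0],[[0,0,-1],[0,0,0],0],[[0,0,-1],[0,0,0],0],[[0,0,0],[0,0,0],0]])

```text
time_s: 6.23
eef_pos: [0.5614, -0.0146, 0.1758]
eef_rot: [-2.726, -1.557, 0.006]
contact_force: [-0.5, -0.8, -1.7]
grip_width: 0.675
finger_force: 30.1
```

```bash
cat > n.py <<'E'
from f import *
for n in("wrist","scene","top"):
    r=cam(n);print(n);fun(r);report(r,100)
s=get_state();print(s["eef_pos"],s["contact_force"])
E
python3 n.py
```

```text
wrist
2152 zmax 0.1456 circ [ 0.5685 -0.0115] R 0.0219 bbox [ 0.5684 -0.0122  0.1405] [0.056 0.052 0.013]
blue [  196   191   115   118 10281] ztop 0.200 circle [ 0.5622 -0.0139] R 0.0290 bbox mid [ 0.5618 -0.0147  0.1969] ext [0.061 0.062 0.009] 2883
orange [234 308  30  12 294] ztop 0.052 circle [ 0.5261 -0.0718] R 0.0917 bbox mid [ 0.5199 -0.0771  0.1599] ext [0.114 0.165 0.232] 88
orange [ 278  351   46   33 1309] ztop 0.084 circle [ 0.4909 -0.2466] R 0.0234 bbox mid [ 0.4963 -0.2354  0.0806] ext [0.038 0.028 0.01 ] 264
orange [213 362  44  22 708] ztop 0.042 circle [ 0.3888 -0.2574] R 0.0324 bbox mid [ 0.4002 -0.2363  0.0386] ext [0.044 0.025 0.01 ] 174
scene
99 zmax 0.1457 circ [ 0.5622 -0.017 ] R 0.0284 bbox [ 0.5606 -0.015   0.1406] [0.061 0.061 0.012]
blue [243 166  21  31 374] ztop 0.200 circle [ 0.5595 -0.0125] R 0.0292 bbox mid [ 0.5646 -0.0105  0.1975] ext [0.051 0.058 0.01 ] 73
orange [305 173  24  47 667] ztop 0.083 circle [ 0.4867 -0.2455] R 0.0236 bbox mid [ 0.4869 -0.2465  0.0811] ext [0.05  0.053 0.012] 86
orange [341 173  26  43 898] ztop 0.114 circle [ 0.3844 -0.2563] R 0.0327 bbox mid [ 0.3845 -0.2565  0.112 ] ext [0.068 0.071 0.012] 132
top
few 8
orange [445  80  12  14 139] ztop 0.017 circle [ 0.9347 -0.7002] R 0.0168 bbox mid [ 0.9354 -0.7005  0.0144] ext [0.047 0.04  0.01 ] 81
orange [314 211  16  15 180] ztop 0.088 circle [ 0.4917 -0.2473] R 0.0223 bbox mid [ 0.49  -0.238  0.085] ext [0.041 0.025 0.009] 20
orange [316 240  23  22 384] ztop 0.117 circle [ 0.3904 -0.2594] R 0.0321 bbox mid [ 0.3906 -0.255   0.1148] ext [0.064 0.058 0.011] 45
[ 0.56326194 -0.01521453  0.17849076] [ 0.54648713  0.88825338 -1.24070953]
```

Run:
```python
from f import *
E=[]
for i in range(4):
    for n in("wrist","scene"):
        r=cam(n);W=pts(r);m=masks(r["image"])["blue"]>0;P=W[m];P=P[~np.isnan(P[:,0])];z=np.percentile(P[:,2],95);P=P[(P[:,2]>z-.008)&(P[:,2]<z+.006)]
        A=np.c_[2*P[:,:2],np.ones(len(P))];q=np.linalg.lstsq(A,(P[:,:2]**2).sum(1),rcond=None)[0];print(n,q[:2].round(4),z.round(4),end=" ")
        W=W[(W[...,2]>.1365)&(W[...,2]<.1435)&(np.hypot(W[...,0]-.5645,W[...,1]+.017)<.037)&(np.hypot(W[...,0]-.5645,W[...,1]+.017)>.026)]
        A=np.c_[2*W[:,:2],np.ones(len(W))];q=np.linalg.lstsq(A,(W[:,:2]**2).sum(1),rcond=None)[0];print("fun",len(W),q[:2].round(4),np.sqrt(q[2]+q[0]**2+q[1]**2).round(4))
    E.append(get_state()["eef_pos"])
print(np.mean(E,0),np.std(E,0))
```

```text
wrist [ 0.564  -0.0145] 0.2026 fun 479 [ 0.5646 -0.018 ] 0.0302
scene [ 0.5606 -0.0136] 0.2013 fun 47 [ 0.5618 -0.0166] 0.0303
wrist [ 0.5645 -0.0148] 0.2031 fun 483 [ 0.5646 -0.0181] 0.0303
scene [ 0.5604 -0.0136] 0.2022 fun 40 [ 0.562  -0.0164] 0.0305
wrist [ 0.5645 -0.015 ] 0.2032 fun 487 [ 0.5646 -0.0181] 0.0302
scene [ 0.5602 -0.014 ] 0.2019 fun 46 [ 0.5615 -0.0163] 0.0299
wrist [ 0.5644 -0.0151] 0.2031 fun 491 [ 0.5646 -0.018 ] 0.0302
scene [ 0.5598 -0.0143] 0.2015 fun 46 [ 0.5621 -0.0165] 0.0301
[ 0.56365371 -0.01573481  0.17901042] [9.38665709e-05 1.46954491e-04 1.06844794e-04]
```

Call:
play_rows(increments=[[[0.1,-0.25,-0.6],[0,0,0],0],[[0,0,-0.6],[0,0,0],0],[[0,0,-0.6],[0,0,0],0],[[0,0,-0.3],[0,0,0],0],[[0,0,0],[0,0,0],0]])

```text
time_s: 7.2
eef_pos: [0.5636, -0.0183, 0.1563]
eef_rot: [-2.728, -1.556, 0.003]
contact_force: [0.3, 0.2, -0.7]
grip_width: 0.673
finger_force: 30.1
```

Call:
play_rows(increments=[[[0,0,0],[0,0,0],0],[[0,0,0],[0,0,0],0],[[0,0,0],[0,0,0],0],[[0,0,0],[0,0,0],0],[[0,0,0],[0,0,0],0]])

```text
time_s: 7.62
eef_pos: [0.5646, -0.0183, 0.1578]
eef_rot: [2.729, 1.557, 0.001]
contact_force: [0.4, -0.2, -0.1]
grip_width: 0.674
finger_force: 30.1
```

```bash
cat > b.py <<'E'
from f import *
E=[]
def circ(P):
    A=np.c_[2*P[:,:2],np.ones(len(P))];q=np.linalg.lstsq(A,(P[:,:2]**2).sum(1),rcond=None)[0];return q[:2].round(4),np.sqrt(q[2]+q[0]**2+q[1]**2).round(4)
for n in("wrist","scene","wrist"):
    r=cam(n);W=pts(r);M=masks(r["image"])
    d=np.hypot(W[...,0]-.5645,W[...,1]+.017)
    for c in M:
        P=W[(M[c]>0)&(d<.05)]
        if len(P)<40: continue
        z=np.percentile(P[:,2],95);P=P[(P[:,2]>z-.008)&(P[:,2]<z+.006)];print(n,c,circ(P),z.round(4),end=" ")
    nb=(M["blue"]==0)
    T=W[nb&(W[...,2]>.13)&(W[...,2]<.1435)&(d<.037)&(d>.028)]
    if len(T)>20: print("fun",len(T),circ(T),np.percentile(T[:,2],90).round(4))
s=get_state();print(s["eef_pos"],s["contact_force"],s["finger_force"])
E
python3 b.py
```

```text
wrist blue (array([ 0.5653, -0.0176]), np.float64(0.029)) 0.1819 wrist orange (array([ 0.5708, -0.0112]), np.float64(0.0365)) 0.2701 fun 506 (array([ 0.5643, -0.0184]), np.float64(0.0307)) 0.1406
scene blue (array([ 0.5616, -0.0169]), np.float64(0.0302)) 0.1796 fun 73 (array([ 0.562 , -0.0162]), np.float64(0.0301)) 0.1395
wrist blue (array([ 0.5652, -0.0176]), np.float64(0.029)) 0.1818 wrist orange (array([ 0.5715, -0.0089]), np.float64(0.036)) 0.2701 fun 501 (array([ 0.5643, -0.0184]), np.float64(0.0307)) 0.1406
[ 0.56442831 -0.01831965  0.15768265] [-0.24193587  0.63415624 -0.03062443] 30.112083842541324
```

Aligned within 1 mm. Now I descend slowly, watching the force.

Call:
play_rows(increments=[[[0,0,-0.2],[0,0,0],0],[[0,0,-0.15],[0,0,0],0],[[0,0,-0.1],[0,0,0],0],[[0,0,-0.1],[0,0,0],0],[[0,0,0],[0,0,0],0]])

```text
time_s: 8.18
eef_pos: [0.5642, -0.0183, 0.1518]
eef_rot: [-2.729, -1.557, 0.001]
contact_force: [0.5, 0.6, -0.4]
grip_width: 0.67
finger_force: 30.1
```

Call:
play_rows(increments=[[[0,0,-0.05],[0,0,0],0],[[0,0,-0.05],[0,0,0],0],[[0,0,0],[0,0,0],0],[[0,0,0],[0,0,0],0],[[0,0,0],[0,0,0],0]])

```text
time_s: 8.6
eef_pos: [0.5644, -0.0183, 0.1511]
eef_rot: [2.729, 1.557, 0.0]
contact_force: [0.1, -0.2, -0.9]
grip_width: 0.676
finger_force: 30.1
```

Call:
play_rows(increments=[[[0,0,-0.05],[0,0,0],0],[[0,0,-0.05],[0,0,0],0],[[0,0,0],[0,0,0],0],[[0,0,0],[0,0,0],0],[[0,0,0],[0,0,0],0]])

```text
time_s: 9.02
eef_pos: [0.5644, -0.0183, 0.1501]
eef_rot: [2.729, 1.557, 0.0]
contact_force: [0.1, 0.3, -0.6]
grip_width: 0.675
finger_force: 30.1
```

```bash
python3 b.py
```

```text
wrist blue (array([ 0.5652, -0.0176]), np.float64(0.0291)) 0.1741 wrist orange (array([ 0.5709, -0.017 ]), np.float64(0.0356)) 0.2625 fun 508 (array([ 0.5641, -0.0188]), np.float64(0.0311)) 0.1405
scene blue (array([ 0.5615, -0.0159]), np.float64(0.0294)) 0.1724 fun 72 (array([ 0.5617, -0.0157]), np.float64(0.0299)) 0.1396
wrist blue (array([ 0.5652, -0.0176]), np.float64(0.029)) 0.1742 wrist orange (array([ 0.5708, -0.0135]), np.float64(0.0358)) 0.2624 fun 498 (array([ 0.5642, -0.0188]), np.float64(0.0311)) 0.1406
[ 0.56438614 -0.01832051  0.15007415] [-0.67888642  0.10218061 -1.43827432] 30.1120245589118
```

Call:
play_rows(increments=[[[0,0,-0.05],[0,0,0],0],[[0,0,0],[0,0,0],0],[[0,0,-0.05],[0,0,0],0],[[0,0,0],[0,0,0],0],[[0,0,0],[0,0,0],0]])

```text
time_s: 9.58
eef_pos: [0.5643, -0.0183, 0.149]
eef_rot: [-2.729, -1.557, 0.0]
contact_force: [-0.1, 0.0, -1.4]
grip_width: 0.673
finger_force: 30.1
```

Call:
play_rows(increments=[[[0,0,-0.05],[0,0,0],0],[[0,0,0],[0,0,0],0],[[0,0,0],[0,0,0],0],[[0,0,0],[0,0,0],0],[[0,0,0],[0,0,0],0]])

```text
time_s: 10.0
eef_pos: [0.5644, -0.0183, 0.1486]
eef_rot: [-2.729, -1.557, 0.0]
contact_force: [0.2, -0.3, -1.0]
grip_width: 0.672
finger_force: 30.1
```

Call:
play_rows(increments=[[[0,0,-0.05],[0,0,0],0],[[0,0,0],[0,0,0],0],[[0,0,0],[0,0,0],0],[[0,0,0],[0,0,0],0],[[0,0,0],[0,0,0],0]])

```text
time_s: 10.42
eef_pos: [0.5644, -0.0183, 0.1481]
eef_rot: [2.729, 1.557, -0.0]
contact_force: [-0.5, -0.5, -1.3]
grip_width: 0.672
finger_force: 30.1
```

```bash
python3 b.py; python3 -c "
from f import *
F=[]
for i in range(8): cam('top');F.append(get_state()['contact_force'])
print(np.mean(F,0),np.std(F,0))"
```

```text
wrist blue (array([ 0.5652, -0.0176]), np.float64(0.0291)) 0.1722 wrist orange (array([ 0.5684, -0.0186]), np.float64(0.0386)) 0.2607 fun 505 (array([ 0.5641, -0.0189]), np.float64(0.0313)) 0.1406
scene blue (array([ 0.5622, -0.016 ]), np.float64(0.0292)) 0.1707 fun 68 (array([ 0.5619, -0.0162]), np.float64(0.03)) 0.1401
wrist blue (array([ 0.5652, -0.0176]), np.float64(0.0291)) 0.1722 wrist orange (array([ 0.5707, -0.0134]), np.float64(0.0361)) 0.2604 fun 502 (array([ 0.5641, -0.0189]), np.float64(0.0313)) 0.1406
[ 0.56441403 -0.01830117  0.14811681] [ 0.5567418  -0.71020234  0.03054957] 30.112123490634986
[ 0.06610943 -0.07146249 -0.51876967] [0.42479362 0.43130857 0.40630961]
```

Call:
play_rows(increments=[[[0,0,-0.05],[0,0,0],0],[[0,0,0],[0,0,0],0],[[0,0,0],[0,0,0],0],[[0,0,0],[0,0,0],0]])

```text
time_s: 11.3
eef_pos: [0.5644, -0.0183, 0.1476]
eef_rot: [-2.729, -1.557, 0.0]
contact_force: [-0.5, 0.0, -0.3]
grip_width: 0.676
finger_force: 30.1
```

Call:
play_rows(increments=[[[0,0,-0.05],[0,0,0],0],[[0,0,0],[0,0,0],0],[[0,0,0],[0,0,0],0],[[0,0,0],[0,0,0],0]])

```text
time_s: 11.63
eef_pos: [0.5644, -0.0183, 0.1471]
eef_rot: [-2.729, -1.557, 0.0]
contact_force: [-0.8, -0.2, -0.8]
grip_width: 0.676
finger_force: 30.1
```

```bash
cat > ff.py <<'E'
from f import *
F=[];M=[]
for i in range(8): cam('top');s=get_state();F.append(s['contact_force']);M.append(s['moment'])
print(np.mean(F,0).round(2),np.mean(M,0).round(3),s['eef_pos'].round(4))
E
python3 ff.py
```

```text
[-0.42 -0.14 -1.07] [-0.044 -0.041 -0.008] [ 0.5644 -0.0183  0.1471]
```

Call:
play_rows(increments=[[[0,0,-0.05],[0,0,0],0],[[0,0,0],[0,0,0],0],[[0,0,0],[0,0,0],0]])

```text
time_s: 12.28
eef_pos: [0.5644, -0.0184, 0.1465]
eef_rot: [2.729, 1.557, -0.0]
contact_force: [-0.3, -0.1, -0.8]
grip_width: 0.675
finger_force: 30.1
```

Call:
play_rows(increments=[[[0,0,-0.05],[0,0,0],0],[[0,0,0],[0,0,0],0],[[0,0,0],[0,0,0],0]])

```text
time_s: 12.53
eef_pos: [0.5644, -0.0184, 0.1461]
eef_rot: [2.729, 1.557, -0.0]
contact_force: [-1.0, -2.2, 0.1]
grip_width: 0.672
finger_force: 30.1
```

```bash
python3 ff.py; python3 b.py
```

```text
[-0.48 -1.22 -0.08] [-0.255  0.04   0.019] [ 0.5644 -0.0184  0.1461]
wrist blue (array([ 0.5651, -0.0177]), np.float64(0.029)) 0.1702 wrist orange (array([ 0.5687, -0.0144]), np.float64(0.0381)) 0.2586 fun 510 (array([ 0.5641, -0.019 ]), np.float64(0.0314)) 0.1406
scene blue (array([ 0.5621, -0.0163]), np.float64(0.0289)) 0.1678 fun 65 (array([ 0.5611, -0.0156]), np.float64(0.0297)) 0.1396
wrist blue (array([ 0.5651, -0.0177]), np.float64(0.0291)) 0.1701 wrist orange (array([ 0.6104, -0.0201]), np.float64(0.0072)) 0.2583 fun 507 (array([ 0.5641, -0.019 ]), np.float64(0.0314)) 0.1406
[ 0.56436453 -0.01838352  0.14607777] [-2.11006458 -0.77082358  1.2723625 ] 30.11502999916047
```

Contact is felt: a light lateral force in -y, with the weight carried. I ease slightly toward -y and release gently.

Call:
play_rows(increments=[[[0,-0.04,0],[0,0,0],0],[[0,0,0],[0,0,0],0],[[0,0,0],[0,0,0],0.7],[[0,0,0],[0,0,0],0.75],[[0,0,0],[0,0,0],0.75]])

```text
time_s: 13.5
eef_pos: [0.5645, -0.0187, 0.1461]
eef_rot: [2.729, 1.557, 0.0]
contact_force: [0.5, 0.4, 0.3]
grip_width: 0.75
finger_force: 0.0
```

```bash
python3 b.py
```

```text
wrist blue (array([ 0.565 , -0.0178]), np.float64(0.029)) 0.1701 wrist orange (array([ 0.57  , -0.0143]), np.float64(0.0398)) 0.2584 fun 508 (array([ 0.5641, -0.019 ]), np.float64(0.0313)) 0.1406
scene blue (array([ 0.5595, -0.0172]), np.float64(0.0306)) 0.1698 fun 58 (array([ 0.5618, -0.0156]), np.float64(0.0297)) 0.1403
wrist blue (array([ 0.5651, -0.0178]), np.float64(0.029)) 0.1701 wrist orange (array([ 0.5734, -0.0066]), np.float64(0.0381)) 0.258 fun 499 (array([ 0.5641, -0.0189]), np.float64(0.0313)) 0.1406
[ 0.56447502 -0.01869396  0.14610148] [ 0.1466168  -0.47595205  0.08459064] 0.0
```

Call:
play_rows(increments=[[[0,0,0],[0,0,0],0.85],[[0,0,0],[0,0,0],0.95],[[0,0,0.5],[0,0,0],1],[[0,0,1.5],[0,0,0],1],[[0,0,3],[0,0,0],1]])

```text
time_s: 14.07
eef_pos: [0.5623, -0.0187, 0.194]
eef_rot: [-2.726, -1.555, 0.008]
contact_force: [0.4, 0.6, -0.9]
grip_width: 0.998
finger_force: 0.0
```

Call:
play_rows(increments=[[[0,0,2],[0,0,0],1],[[-1,-3,0],[0,0,0],1],[[-1,-3,0],[0,0,0],1],[[-1,-3,0],[0,0,0],1],[[-1,-3,0],[0,0,0],1]])

```text
time_s: 14.48
eef_pos: [0.524, -0.1398, 0.2168]
eef_rot: [2.728, 1.557, 0.001]
contact_force: [0.3, -0.4, -0.3]
grip_width: 0.999
finger_force: 0.0
```

Call:
play_rows(increments=[[[-1,-3,0],[0,0,0],1],[[-1,-3,0],[0,0,0],1],[[-1,-3,0],[0,0,0],1],[[-0.5,-1.7,0],[0,0,0],1],[[0,0,0],[0,0,0],1]])

```text
time_s: 14.9
eef_pos: [0.4885, -0.2487, 0.2166]
eef_rot: [2.73, 1.552, -0.001]
contact_force: [0.5, 0.6, -0.5]
grip_width: 1.001
finger_force: 0.0
```

```bash
python3 - <<'E'
from m import *
for i in range(4):w=cam("wrist")
save(w,"w3.png")
report(w,100);print(get_state()["eef_pos"])
E
python3 b.py
```

```text
orange [ 176  106   41   37 1146] ztop 0.064 circle [ 0.4673 -0.1636] R 0.0177 bbox mid [ 0.4671 -0.1636  0.0606] ext [0.038 0.037 0.009] 309
orange [ 230  154   50   56 2058] ztop 0.085 circle [ 0.4902 -0.2476] R 0.0236 bbox mid [ 0.4902 -0.2481  0.0812] ext [0.05  0.051 0.009] 529
orange [ 138  197   78   88 3409] ztop 0.115 circle [ 0.3904 -0.2578] R 0.0321 bbox mid [ 0.4049 -0.2511  0.1658] ext [0.083 0.084 0.118] 830
[ 0.48962668 -0.24493114  0.21620808]
scene blue (array([ 0.5616, -0.0161]), np.float64(0.0293)) 0.1685 fun 67 (array([ 0.5618, -0.0163]), np.float64(0.0299)) 0.1401
[ 0.48977984 -0.24474382  0.21615132] [ 0.10851578 -0.3726935  -0.08988356] 0.0
```

View pics/w3.png

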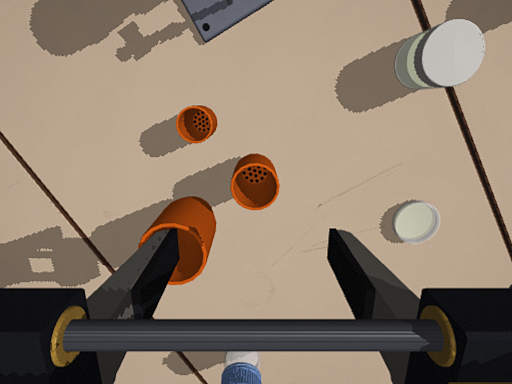

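The wrist view shows the target at (255,182), the large cup at (180,240) and the small one at (197,124). The fingers clear both, so I descend on the middle cup.

Call:
play_rows(increments=[[[0,-0.35,-2],[0,0,0],1],[[0,0,-3],[0,0,0],1],[[0,0,-3],[0,0,0],1],[[0,0,-3],[0,0,0],1],[[0,0,-2.5],[0,0,0],1]])

```text
time_s: 15.67
eef_pos: [0.4892, -0.2482, 0.0794]
eef_rot: [-2.727, -1.558, 0.001]
contact_force: [0.0, -0.6, -0.3]
grip_width: 0.997
finger_force: 0.0
```

Call:
play_rows(increments=[[[0,0,-1.5],[0,0,0],1],[[0,0,-0.5],[0,0,0],1],[[0,0,0],[0,0,0],1],[[0,0,0],[0,0,0],0.8],[[0,0,0],[0,0,0],0.7]])

```text
time_s: 16.08
eef_pos: [0.4904, -0.2495, 0.0623]
eef_rot: [2.727, 1.556, 0.002]
contact_force: [0.5, 0.2, 1.0]
grip_width: 0.879
finger_force: 0.0
```

Call:
play_rows(increments=[[[0,0,0],[0,0,0],0.62],[[0,0,0],[0,0,0],0.57],[[0,0,0],[0,0,0],0.5],[[0,0,0],[0,0,0],0.2],[[0,0,0],[0,0,0],0]])

```text
time_s: 16.5
eef_pos: [0.4896, -0.2493, 0.0614]
eef_rot: [2.728, 1.556, 0.0]
contact_force: [-0.2, -0.0, 3.9]
grip_width: 0.547
finger_force: 30.0
```

Call:
play_rows(increments=[[[0,0,0],[0,0,0],0],[[0,0,0],[0,0,0],0]])

```text
time_s: 16.67
eef_pos: [0.4896, -0.2493, 0.0614]
eef_rot: [2.729, 1.556, 0.0]
contact_force: [-0.2, 1.2, 5.2]
grip_width: 0.544
finger_force: 30.0
```

Call:
play_rows(increments=[[[0,0,0.5],[0,0,0],0],[[0,0,2],[0,0,0],0],[[0,0,3.5],[0,0,0],0],[[0,0,3.5],[0,0,0],0],[[0,0,3.5],[0,0,0],0]])

```text
time_s: 17.08
eef_pos: [0.4888, -0.2489, 0.1923]
eef_rot: [-2.728, -1.556, 0.001]
contact_force: [1.1, 0.4, 0.1]
grip_width: 0.547
finger_force: 30.0
```

Call:
play_rows(increments=[[[0,0,3.5],[0,0,0],0],[[0,0,3],[0,0,0],0],[[0.5,1.5,1],[0,0,0],0],[[1,3.1,0],[0,0,0],0],[[1,3.1,0],[0,0,0],0]])

```text
time_s: 17.5
eef_pos: [0.5148, -0.1722, 0.2675]
eef_rot: [2.729, 1.553, 0.002]
contact_force: [0.1, -0.4, -1.1]
grip_width: 0.549
finger_force: 30.0
```

Call:
play_rows(increments=[[[1,3.1,0],[0,0,0],0],[[1,3.1,0],[0,0,0],0],[[1,3.1,0],[0,0,0],0],[[1,3.1,0],[0,0,0],0],[[0.7,2,0],[0,0,0],0]])

```text
time_s: 17.92
eef_pos: [0.5616, -0.0255, 0.2662]
eef_rot: [-2.728, -1.558, -0.0]
contact_force: [0.7, 0.2, -0.6]
grip_width: 0.547
finger_force: 30.0
```

Call:
play_rows(increments=[[[0.3,1,0],[0,0,0],0],[[0,0,0],[0,0,0],0],[[0,0,0],[0,0,0],0],[[0,0,0],[0,0,0],0],[[0,0,0],[0,0,0],0]])

```text
time_s: 18.33
eef_pos: [0.564, -0.0195, 0.2661]
eef_rot: [2.73, 1.555, -0.001]
contact_force: [0.9, -0.1, -0.6]
grip_width: 0.542
finger_force: 30.0
```

```bash
python3 b.py; python3 ff.py; python3 -c "
from h import *
r=cam('wrist');save(r,'w4.png')"
```

```text
wrist blue (array([ 0.565 , -0.0176]), np.float64(0.0289)) 0.1703 wrist orange (array([ 0.5653, -0.018 ]), np.float64(0.0236)) 0.2888 fun 166 (array([ 0.5639, -0.0188]), np.float64(0.0315)) 0.1408
scene blue (array([ 0.5616, -0.0157]), np.float64(0.0293)) 0.1693 scene orange (array([ 0.5615, -0.0156]), np.float64(0.0237)) 0.2843 fun 68 (array([ 0.562, -0.016]), np.float64(0.0299)) 0.1395
wrist blue (array([ 0.565 , -0.0176]), np.float64(0.0289)) 0.1703 wrist orange (array([ 0.5654, -0.0178]), np.float64(0.0236)) 0.2889 fun 170 (array([ 0.5641, -0.0184]), np.float64(0.0311)) 0.1406
[ 0.56421741 -0.01918475  0.26614498] [ 0.216448   -0.16358901  0.21964505] 29.99868856742978
[-0.01 -0.23 -0.4 ] [-0.014 -0.017  0.003] [ 0.5644 -0.0182  0.2661]
```

View pics/w4.png

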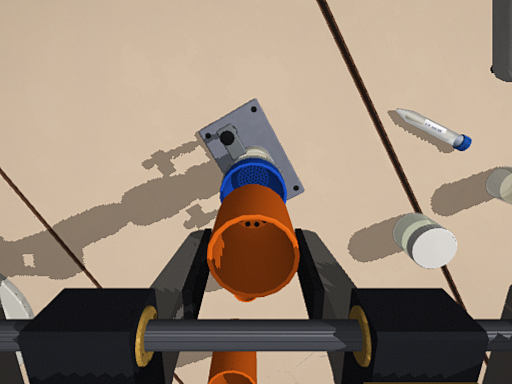

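The wrist view shows the orange cup at (253,255), upright and in line with the blue one at (253,183); they line up within 0.5 mm. I lower it.

Call:
play_rows(increments=[[[0,0,-1],[0,0,0],0],[[0,0,-1],[0,0,0],0],[[0,0,-1],[0,0,0],0],[[0,0,-1],[0,0,0],0],[[0,0,-0.6],[0,0,0],0]])

```text
time_s: 19.35
eef_pos: [0.5635, -0.0182, 0.2179]
eef_rot: [-2.728, -1.556, 0.003]
contact_force: [-0.2, -0.3, -0.9]
grip_width: 0.543
finger_force: 30.0
```

Call:
play_rows(increments=[[[0,0,-0.6],[0,0,0],0],[[0,0,-0.6],[0,0,0],0],[[0,0,-0.6],[0,0,0],0],[[0,0,-0.6],[0,0,0],0],[[0,0,-0.4],[0,0,0],0]])

```text
time_s: 19.77
eef_pos: [0.5643, -0.0183, 0.1914]
eef_rot: [-2.729, -1.557, 0.001]
contact_force: [0.1, -0.3, 0.3]
grip_width: 0.548
finger_force: 30.0
```

Call:
play_rows(increments=[[[0,0,-0.2],[0,0,0],0],[[0,0,0],[0,0,0],0],[[0,0,0],[0,0,0],0],[[0,0,0],[0,0,0],0],[[0,0,0],[0,0,0],0]])

```text
time_s: 20.18
eef_pos: [0.5646, -0.0183, 0.1904]
eef_rot: [2.729, 1.557, 0.001]
contact_force: [-1.3, -1.6, -0.3]
grip_width: 0.547
finger_force: 30.0
```

```bash
python3 b.py; python3 ff.py
```

```text
wrist blue (array([ 0.5654, -0.0172]), np.float64(0.0285)) 0.1706 wrist orange (array([ 0.5658, -0.0167]), np.float64(0.0236)) 0.2132 fun 308 (array([ 0.564 , -0.0191]), np.float64(0.0315)) 0.1406
scene blue (array([ 0.5609, -0.0157]), np.float64(0.0291)) 0.1686 scene orange (array([ 0.5623, -0.0149]), np.float64(0.0237)) 0.211 fun 71 (array([ 0.5615, -0.0161]), np.float64(0.0298)) 0.1397
wrist blue (array([ 0.5654, -0.0172]), np.float64(0.0286)) 0.1706 wrist orange (array([ 0.5658, -0.0167]), np.float64(0.0236)) 0.2131 fun 305 (array([ 0.564, -0.019]), np.float64(0.0315)) 0.1407
[ 0.56452639 -0.01824652  0.1903211 ] [-0.04173373 -0.31592852  0.42427343] 29.99861774034798
[-0.25 -0.82 -0.22] [-0.143 -0.02   0.005] [ 0.5645 -0.0183  0.1901]
```

```bash
cat > t.py <<'E'
from f import *
def tilt(r,c,zlo,zhi):
    W=pts(r);M=masks(r["image"])[c]>0;d=np.hypot(W[...,0]-.5645,W[...,1]+.0178)
    P=W[M&(d<.036)&(W[...,2]>zlo)&(W[...,2]<zhi)]
    ce=P[:,:2].mean(0);R=0.
    A=np.c_[2*P[:,:2],np.ones(len(P))];ce=np.linalg.lstsq(A,(P[:,:2]**2).sum(1),rcond=None)[0][:2]
    az=np.degrees(np.arctan2(P[:,1]-ce[1],P[:,0]-ce[0]));S=[]
    for a in range(-180,180,20):
        k=(az>=a)&(az<a+20)
        if k.sum()>6:
            q=P[k][np.argsort(P[k][:,2])[-5:]].mean(0);S.append(q)
    S=np.array(S);k=np.linalg.lstsq(np.c_[S[:,:2]-ce,np.ones(len(S))],S[:,2],rcond=None)[0]
    print(c,len(S),"slope deg x,y",np.degrees(k[:2]).round(1),"z",k[2].round(4),"c",ce.round(4),"res",np.std(S[:,2]-np.c_[S[:,:2]-ce,np.ones(len(S))]@k).round(4))
if __name__=="__main__":
    for n in("wrist","scene"):
        r=cam(n);print(n);W=pts(r)
        M=masks(r["image"]);d=np.hypot(W[...,0]-.5645,W[...,1]+.0178)
        for c in("orange","blue"):
            z=np.percentile(W[(M[c]>0)&(d<.036)&(W[...,2]<.25)][:,2],95);tilt(r,c,z-.012,z+.008)
E
python3 t.py
```

```text
wrist
orange 18 slope deg x,y [-0.1  0.1] z 0.2135 c [ 0.5658 -0.0165] res 0.0001
blue 10 slope deg x,y [-0.   0.2] z 0.1709 c [ 0.5655 -0.017 ] res 0.0001
scene
orange 7 slope deg x,y [-0.   0.8] z 0.2097 c [ 0.5621 -0.0152] res 0.0009
blue 7 slope deg x,y [-2.1  4.2] z 0.1651 c [ 0.5607 -0.0157] res 0.0006
```

```bash
python3 ff.py; python3 t.py|sed -n 2,3p; python3 -c "
from h import *
r=cam('wrist');save(r,'w5.png',(160,130,350,310),4)"
```

```text
[-0.12 -0.74  0.04] [-0.136 -0.028  0.001] [ 0.5644 -0.0182  0.1901]
orange 18 slope deg x,y [-0.3  0.2] z 0.2136 c [ 0.5658 -0.0165] res 0.0001
blue 10 slope deg x,y [0.3 0.8] z 0.1707 c [ 0.5655 -0.017 ] res 0.0002
```

View pics/w5.png

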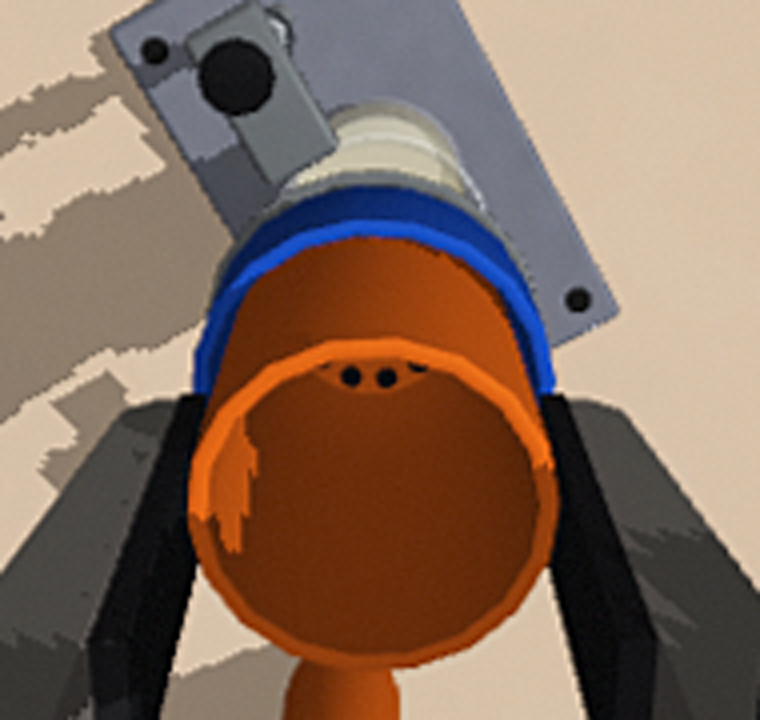

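The hover reading was taken before the arm had settled: the orange actually sits about 1.3 mm to +x/+y of the blue axis. That matches the -y reaction, so I shift it back.

Call:
play_rows(increments=[[[-0.07,-0.12,0],[0,0,0],0],[[0,0,0],[0,0,0],0],[[0,0,0],[0,0,0],0]])

```text
time_s: 21.63
eef_pos: [0.5636, -0.0194, 0.1901]
eef_rot: [-2.729, -1.556, -0.0]
contact_force: [0.6, 0.1, -1.1]
grip_width: 0.549
finger_force: 30.0
```

```bash
python3 ff.py; python3 t.py|sed -n 2,3p
```

```text
[-0.4  -0.17 -0.59] [-0.029 -0.047  0.008] [ 0.5637 -0.0194  0.1901]
orange 18 slope deg x,y [0.1 0.4] z 0.2135 c [ 0.565  -0.0177] res 0.0001
blue 10 slope deg x,y [0.3 0.7] z 0.1707 c [ 0.5654 -0.0171] res 0.0001
```

Call:
play_rows(increments=[[[0,-0.03,-0.2],[0,0,0],0],[[0,0,-0.2],[0,0,0],0],[[0,0,-0.2],[0,0,0],0],[[0,0,-0.1],[0,0,0],0],[[0,0,0],[0,0,0],0]])

```text
time_s: 22.55
eef_pos: [0.5634, -0.0197, 0.1827]
eef_rot: [-2.729, -1.556, 0.001]
contact_force: [-0.9, 0.4, -0.4]
grip_width: 0.545
finger_force: 30.0
```

```bash
python3 ff.py; python3 t.py|sed -n 2,3p
```

```text
[ 0.3   0.24 -0.28] [-0.02  -0.059  0.029] [ 0.5638 -0.0197  0.1831]
orange 18 slope deg x,y [-0.1  0.3] z 0.2066 c [ 0.5651 -0.018 ] res 0.0002
blue 10 slope deg x,y [-0.   0.1] z 0.1709 c [ 0.5655 -0.017 ] res 0.0001
```

Call:
play_rows(increments=[[[0,0,-0.1],[0,0,0],0],[[0,0,-0.1],[0,0,0],0],[[0,0,-0.1],[0,0,0],0],[[0,0,0],[0,0,0],0],[[0,0,0],[0,0,0],0]])

```text
time_s: 23.47
eef_pos: [0.5637, -0.0197, 0.18]
eef_rot: [-2.729, -1.557, 0.0]
contact_force: [-0.2, -0.4, -1.0]
grip_width: 0.549
finger_force: 30.0
```

```bash
python3 ff.py; python3 t.py|sed -n 2,3p
```

```text
[ 0.05 -0.18 -0.46] [-0.04  -0.05  -0.002] [ 0.5637 -0.0197  0.1801]
orange 18 slope deg x,y [-0.1  0.6] z 0.2035 c [ 0.565 -0.018] res 0.0002
blue 10 slope deg x,y [0.5 1.1] z 0.1705 c [ 0.5654 -0.017 ] res 0.0001
```

Call:
play_rows(increments=[[[0,0,-0.05],[0,0,0],0],[[0,0,-0.05],[0,0,0],0],[[0,0,-0.05],[0,0,0],0],[[0,0,0],[0,0,0],0],[[0,0,0],[0,0,0],0]])

```text
time_s: 24.38
eef_pos: [0.5637, -0.0197, 0.1786]
eef_rot: [-2.729, -1.557, -0.0]
contact_force: [-0.4, 0.1, 0.8]
grip_width: 0.547
finger_force: 30.0
```

```bash
python3 ff.py; python3 t.py|sed -n 2,3p
```

```text
[0.18 0.51 0.72] [ 0.121 -0.034 -0.007] [ 0.5637 -0.0197  0.1786]
orange 18 slope deg x,y [-0.   0.2] z 0.2021 c [ 0.5651 -0.018 ] res 0.0001
blue 10 slope deg x,y [-1.4 -2.4] z 0.1722 c [ 0.5654 -0.0172] res 0.0009
```

Call:
play_rows(increments=[[[0,0.05,0],[0,0,0],0],[[0,0,0],[0,0,0],0],[[0,0,0],[0,0,0],0]])

```text
time_s: 25.13
eef_pos: [0.5638, -0.0194, 0.1786]
eef_rot: [2.728, 1.557, -0.0]
contact_force: [0.1, -0.2, 0.6]
grip_width: 0.542
finger_force: 30.0
```

```bash
python3 ff.py; python3 t.py|sed -n 2,3p
```

```text
[ 0.84 -1.    0.06] [-0.242 -0.199  0.018] [ 0.5638 -0.0193  0.1786]
orange 18 slope deg x,y [-0.1  0.1] z 0.202 c [ 0.5651 -0.0176] res 0.0001
blue 10 slope deg x,y [-0.6 -1.7] z 0.1718 c [ 0.5653 -0.0169] res 0.001
```

Contact has flipped sides, so it is centred within about 0.3 mm. I make a small correction and release.

Call:
play_rows(increments=[[[0.02,-0.03,0],[0,0,0],0],[[0,0,0],[0,0,0],0],[[0,0,0],[0,0,0],0.57],[[0,0,0],[0,0,0],0.62],[[0,0,0],[0,0,0],0.62]])

```text
time_s: 26.05
eef_pos: [0.5637, -0.0194, 0.1785]
eef_rot: [-2.729, -1.556, 0.0]
contact_force: [-0.3, 0.0, -1.3]
grip_width: 0.622
finger_force: 0.0
```

```bash
python3 ff.py; python3 t.py; python3 b.py
```

```text
[ 0.07 -0.17 -0.12] [-0.039 -0.034 -0.006] [ 0.5639 -0.0195  0.1786]
wrist
orange 18 slope deg x,y [0.1 0.2] z 0.2019 c [ 0.5651 -0.0177] res 0.0001
blue 12 slope deg x,y [0.6 0.4] z 0.1707 c [ 0.5652 -0.0174] res 0.0005
scene
orange 6 slope deg x,y [5.7 4.2] z 0.1973 c [ 0.562  -0.0164] res 0.0003
blue 6 slope deg x,y [ 0.2 -1.7] z 0.1678 c [ 0.5612 -0.0163] res 0.0005
wrist blue (array([ 0.5651, -0.0176]), np.float64(0.0288)) 0.1706 wrist orange (array([ 0.5651, -0.0179]), np.float64(0.0236)) 0.2013 fun 357 (array([ 0.5641, -0.0187]), np.float64(0.0312)) 0.1406
scene blue (array([ 0.5608, -0.0152]), np.float64(0.0289)) 0.1685 scene orange (array([ 0.5613, -0.0165]), np.float64(0.0244)) 0.1999 fun 68 (array([ 0.5617, -0.0159]), np.float64(0.0299)) 0.1405
wrist blue (array([ 0.5651, -0.0175]), np.float64(0.0288)) 0.1706 wrist orange (array([ 0.5651, -0.0179]), np.float64(0.0236)) 0.2013 fun 359 (array([ 0.564, -0.019]), np.float64(0.0315)) 0.1407
[ 0.56389749 -0.01953981  0.1785617 ] [ 0.36542936 -0.15586147 -0.04754256] 0.0
```

Both are nested and upright: orange stands 31 mm above the blue rim, blue 30 mm above the funnel, and the funnel has not sunk. I open and retreat.

Call:
play_rows(increments=[[[0,0,0],[0,0,0],0.75],[[0,0,0],[0,0,0],0.9],[[0,0,0.3],[0,0,0],0.9],[[0,0,1],[0,0,0],0.9],[[0,0,3],[0,0,0],0.9]])

```text
time_s: 27.12
eef_pos: [0.5615, -0.0194, 0.2191]
eef_rot: [-2.726, -1.555, 0.009]
contact_force: [0.8, 0.4, -0.4]
grip_width: 0.901
finger_force: 0.0
```

Call:
play_rows(increments=[[[0,0,3],[0,0,0],0.9],[[0,0,3],[0,0,0],0.9],[[-1,0,2],[0,0,0],0.9],[[-3,-1,0],[0,0,0],0.9],[[-3,-1,0],[0,0,0],0.9]])

```text
time_s: 27.53
eef_pos: [0.4944, -0.0395, 0.3038]
eef_rot: [2.726, 1.557, 0.005]
contact_force: [0.0, -0.3, -0.0]
grip_width: 0.899
finger_force: 0.0
```

Call:
play_rows(increments=[[[-2,-1,0],[0,0,0],0.9],[[0,0,0],[0,0,0],0.9],[[0,0,0],[0,0,0],0.9],[[0,0,0],[0,0,0],0.9],[[0,0,0],[0,0,0],0.9]])

```text
time_s: 27.95
eef_pos: [0.4749, -0.0493, 0.302]
eef_rot: [2.728, 1.557, 0.001]
contact_force: [-0.3, 0.4, -0.9]
grip_width: 0.897
finger_force: 0.0
```

```bash
python3 t.py; python3 -c "
from h import *
r=cam('scene');save(r,'s2.png',(60,110,380,350),2.4)"
```

```text
wrist
orange 18 slope deg x,y [-0.2  0.2] z 0.2019 c [ 0.5638 -0.018 ] res 0.0003
blue 12 slope deg x,y [-0.8  0.7] z 0.1703 c [ 0.5635 -0.018 ] res 0.0003
scene
orange 12 slope deg x,y [-1.3 -0.2] z 0.1982 c [ 0.5614 -0.0164] res 0.0005
blue 7 slope deg x,y [-2.5  7. ] z 0.1641 c [ 0.5609 -0.0155] res 0.001
```

View pics/s2.png

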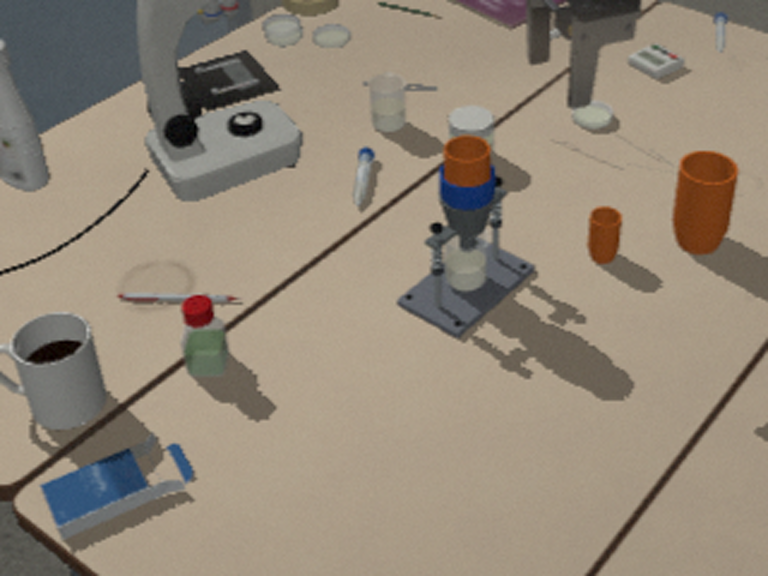

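The scene view shows orange nested in blue in the funnel at (468,185), upright. The jar, bottle and dish have not moved, and the gripper is clear.

```bash
python3 -c "
from station import sign_off
print(sign_off())"
```

```text
the job is handed in; nothing more can be done
None
```

I nested the blue strainer in the funnel, then the orange one in the blue. Both are upright and released gently, the funnel hasn't sunk, the bystanders haven't moved, and I handed the job in at about 28 s.

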